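Store a grinding wheel on its post and cap it

TASK

Put the wide-bored grinding wheel away on the upright steel post: thread it over the post so that it lies flat on the post's base. Then set the knobbed aluminium cap, knob up, over the post so that it sits level on top of the wheel, and let go.

Things in the scene. Friction and masses are not known exactly. Their poses are not given: they have to be found in the camera images.
- post: Plain steel post fixed to the bench: a base disc 90 mm in diameter, 12 mm high, with an upright pin 12 mm in diameter at its centre, its top 62 mm above the bench (50 mm above the disc), the last 8 mm tapered to a blunt point. Origin: centre of the underside, at bench height; z up along the pin. It stands elsewhere in each run.
- wheel: Loose grey abrasive wheel lying flat on the bench, a thick ring: 62 mm outside diameter, 24 mm thick, wide through bore 34 mm, about 0.12 kg. Origin: centre of the underside, on the axis; z is the axis, up. A grey wheel of the same outside size but with a narrow 12 mm bore is a bystander.
- cap: Loose aluminium cap standing knob up on the bench: round body 60 mm in diameter, 40 mm high, on it a round knob 24 mm in diameter, 30 mm high (70 mm in all), about 0.21 kg. Below, a blind hole 34 mm in diameter, 34 mm deep, takes the pin's end. It cannot pass the wheel's bore. Origin: centre of the open underside; z towards the knob. A low flange without knob is a bystander.
There are look-alikes about, which are no part of the job. What is shaped like the post but blue or green is not meant. Leave any black or turquoise look-alike of the wheel alone.

How it is judged:
On the way:
1. the wheel lies flat on the post's base, threaded over the pin, before the cap is set (horizontal distance between wheel and post below 0.015 m and z of wheel in the frame of post between 0.009 and 0.016 m and angle between wheel's own z axis and vertical below 0.17 rad and horizontal distance between cap and post above 0.05 m), for 0.2 s.
At the end, for the whole second after the job is handed in: Wheel flat on the base disc around the pin (underside 9 to 16 mm above the bench), cap knob up on top of the wheel (underside 32 to 41 mm above the bench), each with its axis within 15 mm of the pin's and tilted under 9.7 degrees (0.17 rad); both released and at rest (horizontal distance between each of wheel, cap and post below 0.015 m and z of wheel in the frame of post between 0.009 and 0.016 m and angle between each of wheel, cap's own z axis and vertical below 0.17 rad and z of cap in the frame of post between 0.032 and 0.041 m and linear speed of each of wheel, cap below 0.03 m/s); the robot touches nothing.
It also fails if it takes over 54 s, if anything falls off the work surface, if the arm or the gripper's body presses on something with over 40 N, if the wrist force passes 120 N, or if a joint passes its speed limit or range.

ROBOT

A 6-joint arm with a two-finger parallel gripper is mounted at the origin on the work surface. World frame = base frame: x ahead of the robot, y to its left, z up, the work surface at z = 0. Lengths are in m, angles in rad, forces in N, time in s.
With the tool pointing down it reaches from about 0.25 to 0.725 m from the base axis. Payload 4 kg.
Tool frame: the origin (TCP) lies midway between the tips of the shut fingers; the grasp point (between the pads) lies pinch_z behind it (pinch_z is the distance from the TCP to the grasp point, in m); z points along the fingers, y is the direction in which the jaws open and shut (so a half turn about z gives the same grasp; the last joint's range is limited). The gripper opens to 85 mm and grips with 20 to 120 N. Pads are 22 mm wide; open, the fingers measure 114 mm over their backs; the gripper's body (76 mm by 85 mm) begins 54 mm behind the grasp point. The pads swing forward as they close: fully open they stand 13 mm farther back than shut.
Start: joints at [-1.108, 0.241, 0.005, 1.335, 0, 1.571], TCP at [0.223, -0.447, 0.231] pointing down, gripper open.
Joint ranges: [-2.72, 2.72], [-1.05, 1.87], [-1.09, 1.28], [-1.99, 2.15], [-1.42, 1.44], [-3.14, 3.14]. Speed limits (rad/s): [2.79, 2.79, 3.14, 3.14, 3.14, 3.14].

INTERFACE

Orientations are given as a unit quaternion [x, y, z, w].
In Python, from workcell import * gives the robot as it stands.
- The arm moves only by the tool move_arm, never from a script. Its argument "motion" is a list of rows, each a list of 3 entries, a list of its own where there are three numbers: the finger opening in mm, from 0 to 85.4, then the shift along the tool's x, y, z in units of 50 mm (1.0 is 50 mm), then the turn about the tool's z in units of 6 degrees (1.0 is 6 degrees). In form: [[claw, [dx, dy, dz], roll], ...]. A call has exactly 10 rows; each row is the pose to reach, as a shift and turn from the pose commanded when the call began, along the tool's axes at that moment; what a row does not reach only later rows make up. A row lasts 1/10 s, in which the tool goes at most 50 mm and 8.59 degrees, less where a joint would pass 70% of its speed; a pose out of reach is approached as far as the arm can. A call with a gripper value outside its range is refused whole. The fingers move at their own pace and stop on an object; the grip force is fixed at half the most. Time passes only in rows, so rows that repeat a pose let the fingers close, or fill a call up. It gives the time, the measured TCP pose, the force and the opening at its end, in the units of the state.
- get_obs(): the state, without advancing time (a new reading comes with each control period).
- camera(name): name is "scene" or "top"; returns a dict with "color" (384x512x3 uint8, red, green, blue), "fx", "fy", "cx", "cy" (pixels), "rvec" (rotation vector, rad) and "tvec" (3), from world to camera coordinates, as OpenCV has them. Camera axes: x right, y down, z forward; pixel columns grow to the right and rows downward; lengths in m; the calibration is good to about 2 mm. A picture is of the moment at which its call begins. There is no depth.
- job_done(): hands the job in, once; it reports no verdict.
The state is a dict: "clock": time; "joint_pos": joint angles; "joint_vel": joint speeds; "tau": joint torques, N m; "eef_pos": TCP position; "tool_rot": TCP orientation; "ft_force": force on the tool from outside, world axes, zero at the start; "ft_torque": the same for the moment, N m; "grip_width": finger opening in m.
Only numpy, scipy, OpenCV 4.12 (cv2) and the standard library are available. Lean on these libraries where they do the work, as an engineer would, in place of code of your own. Each camera call takes 0.05 s, during which the arm holds its last target.

## Working session

There is one attempt and no reset: what is moved stays moved. The work goes in short steps, Python scripts to look and compute and a tool call to move; the robot and the scene stay as the last step left them, time stands still between calls to the robot, and variables do not carry over. Pictures are saved under pics/ and viewed, and the job is handed in when it is done.

Besides the shell and the picture viewer there is one more tool, called after "Call:" in YAML: its name, and indented under it one key for each argument. move_arm: Moves the arm, as the interface text tells. Its arguments: {"type":"object","properties":{"motion":{"type":"array","items":{"type":"array"}}},"required":["motion"]}

```bash
mkdir -p pics; ls
python3 - <<'E'
from workcell import *
import cv2
o=get_obs();print(o)
for n in("scene","top"):
    c=camera(n);cv2.imwrite(f"pics/{n}0.png",c["color"][:,:,::-1]);print(n,{k:v for k,v in c.items() if k!="color"})
E
```

```text
pics
{'clock': 0.0, 'joint_pos': array([-1.10798893e+00,  2.41404523e-01,  3.69567255e-03,  1.33519896e+00,
       -3.22913356e-05,  1.57079982e+00]), 'joint_vel': array([ 2.55566590e-04,  7.38230329e-05,  1.85899971e-05, -6.86869178e-04,
        3.46440615e-04, -1.34009207e-03]), 'tau': array([ 2.15035639e-04, -3.72319329e+01,  2.52407026e+01,  1.70027954e-02,
        3.59432420e-05, -8.62991811e-08]), 'eef_pos': array([ 0.22293382, -0.44682773,  0.23040629]), 'tool_rot': array([ 9.73345278e-01,  2.29342224e-01, -2.57844629e-04, -1.02389578e-03]), 'ft_force': array([-0.45733381,  0.10491449,  0.56483235]), 'ft_torque': array([-0.0100426 ,  0.01126808,  0.00293281]), 'grip_width': 0.08503796053031905}
scene {'fx': 365.83269656854344, 'fy': 365.83269656854344, 'cx': 254.93910083746687, 'cy': 195.80153181514515, 'rvec': array([ 1.93371791,  1.73201878, -0.58212226]), 'tvec': array([-0.08722025, -0.36272238,  1.22530656])}
top {'fx': 430.73727940485986, 'fy': 430.73727940485986, 'cx': 258.5037215185802, 'cy': 191.07380915073674, 'rvec': array([ 2.11027575, -2.16295345,  0.16993468]), 'tvec': array([0.04919545, 0.47379254, 1.11394173])}
```

View pics/scene0.png

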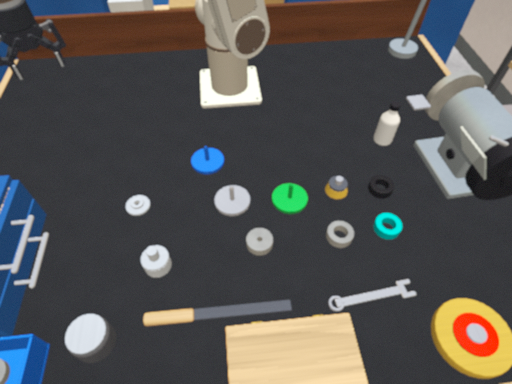

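View pics/top0.png

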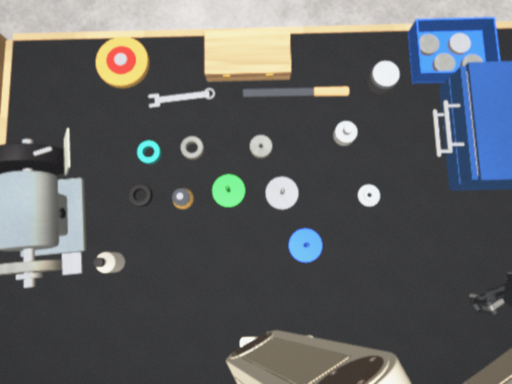

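The wide-bored grey wheel is at scene (340,234) and top (192,147). The narrow-bored one is at (260,241) and (261,146), with black and turquoise rings nearby. The grey/silver post is at scene (232,200) and top (282,193), with blue and green look-alikes. The knobbed cap is at scene (155,261) and top (345,133), and the flange is at (138,205). I'll confirm these in one enlarged crop.

```bash
cat > h.py <<'E'
import numpy as np, cv2
from workcell import *
def ray(c,u,v):
    R,_=cv2.Rodrigues(c["rvec"]);C=-R.T@c["tvec"]
    d=R.T@np.array([(u-c["cx"])/c["fx"],(v-c["cy"])/c["fy"],1]);return C,d
def onz(c,u,v,z):
    C,d=ray(c,u,v);return C+d*(z-C[2])/d[2]
def proj(c,p):
    return cv2.projectPoints(np.float64([p]),c["rvec"],c["tvec"],np.array([[c["fx"],0,c["cx"]],[0,c["fy"],c["cy"]],[0,0,1.]]),None)[0].ravel()
E
python3 - <<'E'
from h import *
t=camera("top");s=camera("scene")
a=cv2.resize(t["color"][110:220,165:385],None,fx=3.6,fy=3.6,interpolation=cv2.INTER_CUBIC)
b=cv2.resize(s["color"][165:285,130:360],None,fx=3.4,fy=3.4,interpolation=cv2.INTER_CUBIC)
cv2.imwrite("pics/c_top.png",a[:,:,::-1])
cv2.imwrite("pics/c_scene.png",b[:,:,::-1])
for n,c,pts in(("top",t,[(192,147),(282,193),(345,133)]),("scene",s,[(340,234),(232,200),(155,261)])):
    im=c["color"].astype(int);
    m=((im.min(2)>60)&(im.max(2)-im.min(2)<40)).astype(np.uint8)
    k,L,st,ce=cv2.connectedComponentsWithStats(m)
    for (x,y),nm in zip(pts,("wheel","post","cap")):
        w=L[y-25:y+25,x-25:x+25];ids=[i for i in np.unique(w) if i and st[i,4]>60]
        for i in ids:
            if abs(ce[i][0]-x)>15 or abs(ce[i][1]-y)>15: continue
            cs,_=cv2.findContours((L==i).astype(np.uint8),cv2.RETR_EXTERNAL,cv2.CHAIN_APPROX_NONE)
            e=cv2.fitEllipse(max(cs,key=len))
            print(n,nm,st[i],ce[i].round(1),np.round(e[0],1),np.round(e[1],1),[onz(c,*e[0],z).round(4)[:2] for z in (.012,.024,.04)])
E
```

```text
top wheel [164 132  42  46 743] [188.9 150.7] [185.6 152.3] [36.3 39.6] [array([0.5934, 0.2375]), array([0.5903, 0.2354]), array([0.5861, 0.2327])]
top post [ 251  172   60   47 1305] [280.4 193.1] [280.5 192.7] [41.8 52.4] [array([ 0.4731, -0.0226]), array([ 0.4712, -0.022 ]), array([ 0.4687, -0.0211])]
top cap [313 103  51  47 816] [342.4 129.1] [340.3 126.4] [35.3 51.1] [array([ 0.6571, -0.1962]), array([ 0.6533, -0.1938]), array([ 0.6483, -0.1906])]
scene wheel [325 219  31  31 705] [339.7 233.7] [339.7 233.7] [29.3 30. ] [array([0.6053, 0.2227]), array([0.6122, 0.2187]), array([0.6214, 0.2133])]
scene post [ 213  184   39   34 1041] [232.  200.1] [232.  200.1] [33.1 38.1] [array([ 0.4787, -0.0238]), array([ 0.4877, -0.0238]), array([ 0.4996, -0.0239])]
scene cap [139 244  34  35 928] [155.6 260.8] [155.6 260.8] [32.  35.1] [array([ 0.6296, -0.207 ]), array([ 0.6361, -0.2041]), array([ 0.6448, -0.2002])]
```

View pics/c_top.png

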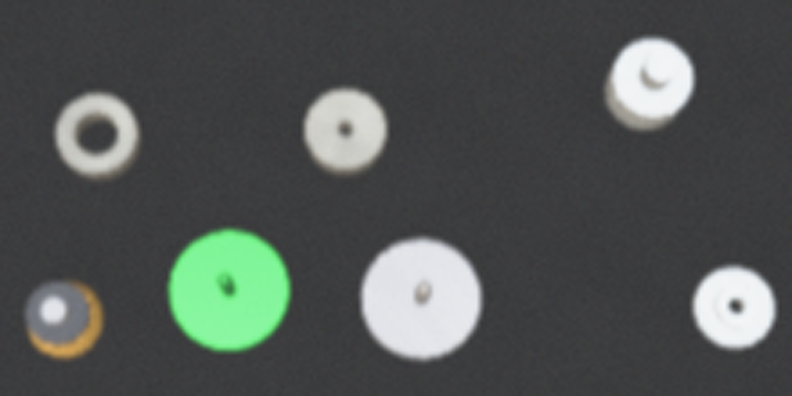

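View pics/c_scene.png

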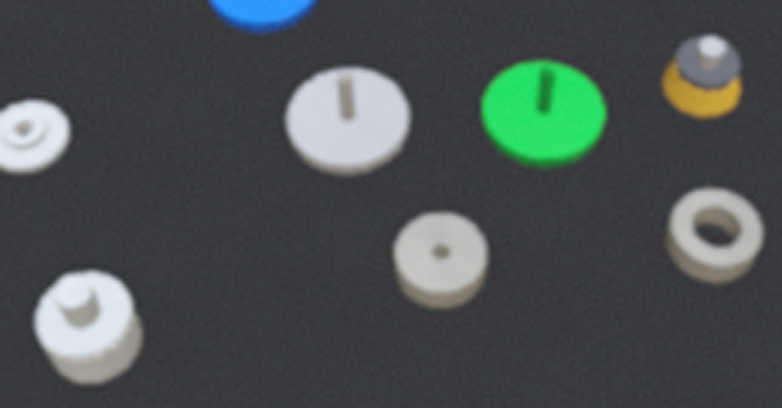

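The crops confirm the choice: wide bore ring at top-crop (97,135), silver post at (421,298), knobbed cap at (652,80). I'll redo the measurement with a tighter threshold that takes the lit top faces only.

Run:
```python
from h import *
t=camera("top");s=camera("scene")
H={"wheel":.024,"post":.012,"cap":.04}
for n,c,pts in(("top",t,[(192,147),(282,193),(345,133)]),("scene",s,[(340,234),(232,200),(155,261)])):
    g=c["color"].min(2)
    g4=cv2.resize(g,None,fx=4,fy=4,interpolation=cv2.INTER_CUBIC)
    for (x,y),nm in zip(pts,H):
        z=H[nm]; w=g[y-22:y+22,x-22:x+22]; print(n,nm,"p50/90",np.percentile(w[w>100],[5,25,50,75,90]))
        ths=[110]+[np.percentile(w[w>100],75)*k for k in (.8,.87)]
        for th in ths:
            m=(g4>th).astype(np.uint8)
            cs,hi=cv2.findContours(m,cv2.RETR_CCOMP,cv2.CHAIN_APPROX_NONE)
            for q,h in zip(cs,hi[0]):
                if len(q)<40:continue
                P=(q[:,0]+.5)/4-.5
                if np.abs(P.mean(0)-(x,y)).max()>14: continue
                P=cv2.convexHull(P.astype(np.float32))[:,0]
                W=np.array([onz(c,*p,z)[:2] for p in P]).astype(np.float32)
                e=cv2.fitEllipse(W); ctr,r=cv2.minEnclosingCircle(W)
                print("  ",int(th),"hole" if h[3]>=0 else "out",np.round(e[0],4),"dia",np.round(e[1],4),"encl",np.round(ctr,4),round(2*r,4))
```

```text
top wheel p50/90 [107.   143.25 181.   195.   202.  ]
   110 out [0.6054 0.2195] dia [0.0636 0.0656] encl [0.6053 0.2197] 0.0661
   110 hole [0.6051 0.2197] dia [0.0301 0.0319] encl [0.6056 0.2196] 0.0322
   156 out [0.6057 0.2195] dia [0.0595 0.0606] encl [0.6056 0.2196] 0.061
   156 hole [0.6054 0.22  ] dia [0.0352 0.0365] encl [0.6056 0.2198] 0.0369
   169 out [0.6058 0.2195] dia [0.0583 0.059 ] encl [0.6056 0.2194] 0.0596
   169 hole [0.6055 0.2201] dia [0.0368 0.0381] encl [0.6054 0.2201] 0.0383
top post p50/90 [130.4 217.  226.  227.  228. ]
   110 out [ 0.4737 -0.0252] dia [0.0929 0.0944] encl [ 0.4736 -0.0252] 0.0948
   181 out [ 0.4737 -0.0252] dia [0.0883 0.0889] encl [ 0.4737 -0.025 ] 0.0895
   181 hole [ 0.4762 -0.0264] dia [0.0121 0.015 ] encl [ 0.4756 -0.027 ] 0.0146
   197 out [ 0.4736 -0.0253] dia [0.0871 0.0873] encl [ 0.4738 -0.0252] 0.0884
   197 hole [ 0.4769 -0.0266] dia [0.0143 0.0188] encl [ 0.4767 -0.0271] 0.0187
top cap p50/90 [118.  174.5 234.  240.  241. ]
   110 out [ 0.6307 -0.2026] dia [0.0638 0.0748] encl [ 0.6307 -0.2014] 0.0748
   192 out [ 0.6334 -0.
[... 988 characters left out ...]
237] 0.0914
   165 hole [ 0.4575 -0.0236] dia [0.0123 0.0447] encl [ 0.4583 -0.0246] 0.0398
   180 out [ 0.4745 -0.0238] dia [0.0878 0.0889] encl [ 0.4742 -0.0239] 0.0894
   180 hole [ 0.4572 -0.0236] dia [0.0158 0.0471] encl [ 0.4578 -0.0248] 0.0437
scene cap p50/90 [120.25 153.   202.   223.   224.  ]
   110 out [ 0.6426 -0.2005] dia [0.0642 0.0847] encl [ 0.6429 -0.2014] 0.0844
   178 out [ 0.636  -0.2034] dia [0.0592 0.0639] encl [ 0.6356 -0.2034] 0.065
   178 hole [ 0.6314 -0.2054] dia [0.0229 0.0262] encl [ 0.6322 -0.2051] 0.0251
   194 out [ 0.6354 -0.2035] dia [0.0581 0.0614] encl [ 0.6347 -0.2031] 0.0623
   194 hole [ 0.6304 -0.2059] dia [0.025  0.0312] encl [ 0.6317 -0.2054] 0.0287
```

Both views agree to about 2 mm and the sizes match those given: wheel (0.606, 0.2207), post (0.474, -0.0245), cap (0.634, -0.204). All three are within reach.

```bash
cat >> h.py <<'E'
from scipy.spatial.transform import Rotation as Ro
def need(x,y,z,yaw=90):
    o=get_obs();R=Ro.from_quat(o["tool_rot"]);M=R.as_matrix()
    d=M.T@(np.array([x,y,z])-o["eef_pos"])/.05
    cy=np.degrees(np.arctan2(M[1,0],M[0,0]))
    print("shift",d.round(3),"roll",round((cy-yaw)/6,3),"yaw",round(cy,2),"zaxis",M[:,2].round(4),"pos",o["eef_pos"].round(4),"q",o["joint_pos"].round(2),"clock",round(float(o["clock"]),2),"F",o["ft_force"].round(1),"w",round(float(o["grip_width"]),4))
E
python3 - <<'E'
from h import *
import workcell
print([n for n in dir(workcell) if n[0]!='_']); print(globals().get("pinch_z"))
need(.606,.2207,.2)
E
```

```text
['Unreachable', 'camera', 'get_obs', 'job_done', 'pinch_z']
0.0187
shift [12.816 -8.535  0.626] roll -10.581 yaw 26.51 zaxis [-3.e-04  6.e-04 -1.e+00] pos [ 0.2231 -0.4473  0.231 ] q [-1.11  0.24  0.    1.34 -0.    1.57] clock 0.3 F [0.1 0.4 0.1] w 0.0851
```

Call:
move_arm:
  motion:
    - [85,[0.4,-0.3,0],-0.4]
    - [85,[1.0,-0.7,0],-1.2]
    - [85,[1.8,-1.2,0],-2.2]
    - [85,[2.6,-1.7,0],-3.3]
    - [85,[3.4,-2.3,0],-4.4]
    - [85,[4.3,-2.9,0],-5.6]
    - [85,[5.2,-3.5,0],-6.9]
    - [85,[6.1,-4.1,0],-8.2]
    - [85,[6.8,-4.5,0],-9.4]
    - [85,[7.2,-4.8,0],-10.6]

```text
clock: 1.3
eef_pos: [0.4398, -0.069, 0.2314]
tool_rot: [0.703, 0.711, 0.001, 0.0]
ft_force: [-0.4, -0.4, -0.4]
grip_width: 0.0852
```

```bash
python3 -c "
from h import *
need(.606,.2207,.12)"
```

```text
shift [5.757 3.381 2.236] roll 0.101 yaw 90.6 zaxis [ 1.3e-03  5.0e-04 -1.0e+00] pos [ 0.4398 -0.069   0.2314] q [-0.16  0.13 -0.13  1.31  0.    1.4 ] clock 1.3 F [-0.4 -0.4 -0.4] w 0.0852
```

Call:
move_arm:
  motion:
    - [85,[0.5,0.3,0.1],0.1]
    - [85,[1.2,0.7,0.3],0.1]
    - [85,[1.9,1.1,0.6],0.1]
    - [85,[2.7,1.6,0.9],0.1]
    - [85,[3.5,2.1,1.2],0.1]
    - [85,[4.3,2.5,1.5],0.1]
    - [85,[5.0,2.9,1.8],0.1]
    - [85,[5.5,3.2,2.1],0.1]
    - [85,[5.8,3.4,2.2],0.1]
    - [85,[5.8,3.4,2.2],0.1]

```text
clock: 2.3
eef_pos: [0.6075, 0.2205, 0.119]
tool_rot: [0.709, 0.705, -0.001, -0.001]
ft_force: [0.3, -0.1, 1.2]
grip_width: 0.085
```

```bash
python3 -c "
from h import *
need(.606,.2207,-.001)"
```

```text
shift [ 0.004 -0.025  2.4  ] roll -0.053 yaw 89.68 zaxis [-2.2e-03 -4.0e-04 -1.0e+00] pos [0.6075 0.2205 0.119 ] q [0.35 0.59 0.25 1.23 0.   1.92] clock 2.3 F [ 0.3 -0.1  1.2] w 0.085
```

Call:
move_arm:
  motion:
    - [85,[0,0,0.2],0]
    - [85,[0,0,0.6],0]
    - [85,[0,0,1.0],0]
    - [85,[0,0,1.4],0]
    - [85,[0,0,1.7],0]
    - [85,[0,0,2.0],0]
    - [85,[0,0,2.2],0]
    - [85,[0,0,2.3],0]
    - [85,[0,0,2.38],0]
    - [85,[0,0,2.38],0]

```text
clock: 3.3
eef_pos: [0.6076, 0.2181, 0.0023]
tool_rot: [0.71, 0.704, -0.0, 0.0]
ft_force: [-0.4, 0.2, -0.4]
grip_width: 0.0851
```

Call:
move_arm:
  motion:
    - [75,[0,0,0],0]
    - [68,[0,0,0],0]
    - [64,[0,0,0],0]
    - [60,[0,0,0],0]
    - [56,[0,0,0],0]
    - [50,[0,0,0],0]
    - [50,[0,0,0],0]
    - [50,[0,0,0],0]
    - [50,[0,0,0],0]
    - [50,[0,0,0],0]

```text
clock: 4.3
eef_pos: [0.6078, 0.2187, 0.0037]
tool_rot: [0.71, 0.704, 0.0, 0.0]
ft_force: [-2.7, 0.2, 5.8]
grip_width: 0.0603
```

Run:
```python
from h import *
need(.606,.2207,.12)
c=camera("scene");cv2.imwrite("pics/g1.png",cv2.resize(c["color"][150:290,260:440],None,fx=4,fy=4,interpolation=cv2.INTER_CUBIC)[:,:,::-1])
```

```text
shift [ 0.042 -0.034 -2.326] roll -0.079 yaw 89.53 zaxis [ 8.e-04  6.e-04 -1.e+00] pos [0.6078 0.2187 0.0037] q [0.35 0.69 0.1  0.98 0.   1.92] clock 4.3 F [-2.7  0.2  5.8] w 0.0603
```

View pics/g1.png

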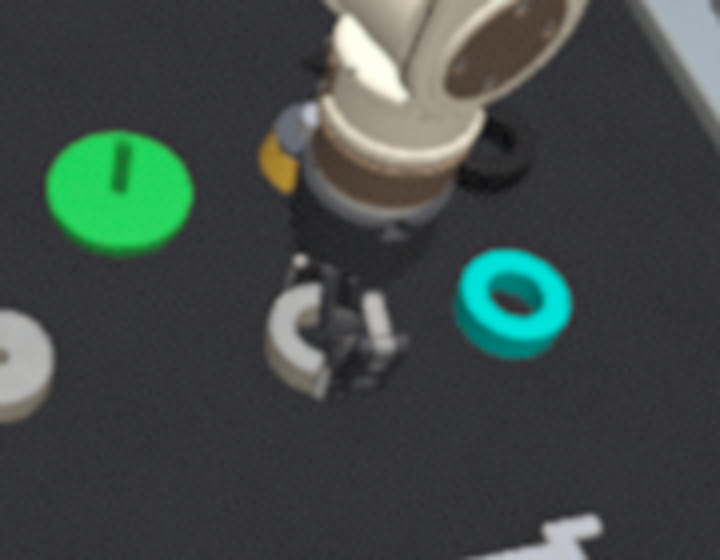

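Grip closed at 60.3 mm with the picture showing the wheel between the fingers (crop around (325,345)). Next I lift and carry it over the post.

Call:
move_arm:
  motion:
    - [50,[0,0,-0.3],0]
    - [50,[0,0,-0.8],0]
    - [50,[0,0,-1.4],0]
    - [50,[0,0,-2.0],0]
    - [50,[-0.1,-0.1,-2.5],0]
    - [50,[-0.4,-0.2,-2.6],0]
    - [50,[-0.8,-0.4,-2.6],0]
    - [50,[-1.3,-0.7,-2.6],0]
    - [50,[-1.7,-0.9,-2.6],0]
    - [50,[-2.0,-1.1,-2.6],0]

```text
clock: 5.35
eef_pos: [0.5501, 0.1165, 0.1314]
tool_rot: [0.711, 0.704, -0.001, -0.0]
ft_force: [-0.6, 0.1, -0.8]
grip_width: 0.0601
```

```bash
python3 -c "
from h import *
need(.4741,-.0265,.13)"
```

```text
shift [-2.875 -1.491  0.034] roll -0.094 yaw 89.43 zaxis [-0.002  -0.0012 -1.    ] pos [0.5501 0.1165 0.1314] q [ 0.21  0.42  0.    1.15 -0.    1.79] clock 5.35 F [-0.6  0.1 -0.8] w 0.0601
```

Call:
move_arm:
  motion:
    - [50,[-0.4,-0.2,0],0]
    - [50,[-0.8,-0.4,0],0]
    - [50,[-1.3,-0.7,0],0]
    - [50,[-1.8,-1.0,0],0]
    - [50,[-2.3,-1.2,0],0]
    - [50,[-2.6,-1.35,0],0]
    - [50,[-2.8,-1.45,0],0]
    - [50,[-2.88,-1.5,0],0]
    - [50,[-2.88,-1.5,0],0]
    - [50,[-2.88,-1.5,0],0]

```text
clock: 6.35
eef_pos: [0.4758, -0.0241, 0.1322]
tool_rot: [0.71, 0.704, 0.0, -0.0]
ft_force: [0.2, -0.9, -0.6]
grip_width: 0.0603
```

Run:
```python
from h import *
need(.4741,-.0265,.02)
for n,(r,q) in {"scene":(100,160),"top":(110,200)}.items():
    c=camera(n);cv2.imwrite(f"pics/p1{n}.png",cv2.resize(c["color"][r:r+130,q:q+170],None,fx=4,fy=4,interpolation=cv2.INTER_CUBIC)[:,:,::-1])
    print(n,proj(c,(.4741,-.0245,.062)),proj(c,(.4741,-.0245,.15)))
```

```text
shift [-0.049 -0.035  2.245] roll -0.076 yaw 89.54 zaxis [ 2.e-04  3.e-04 -1.e+00] pos [ 0.4758 -0.0241  0.1322] q [-0.05  0.26 -0.23  1.07  0.    1.53] clock 6.35 F [ 0.2 -0.9 -0.6] w 0.0603
scene [230.55223981 186.37663981] [228.51633039 161.78977912]
top [282.13094742 189.32651361] [283.95785475 183.36041062]
```

View pics/p1scene.png

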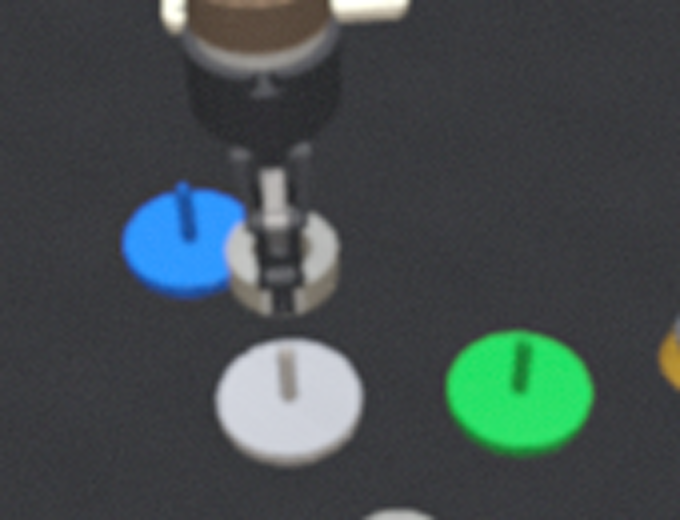

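View pics/p1top.png

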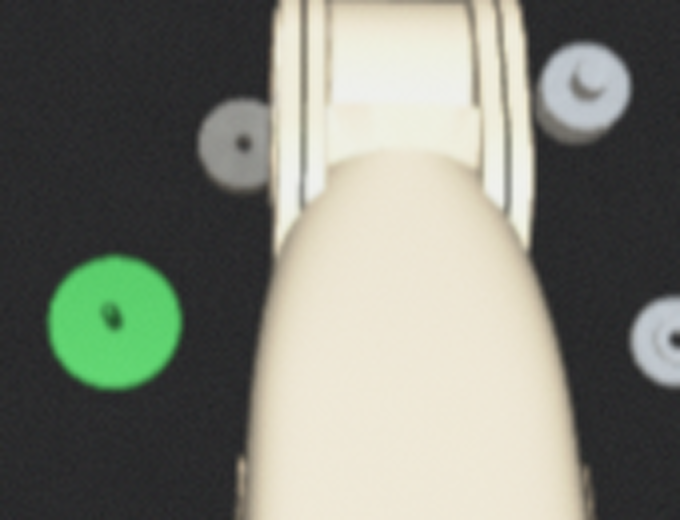

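The scene view shows the wheel held level, its face centre at column about 230.6 against a wanted 229 or so. That is a few mm to +y, well inside the 11 mm clearance. I'll correct it and lower.

Call:
move_arm:
  motion:
    - [50,[-0.06,-0.04,0.1],0]
    - [50,[-0.06,-0.04,0.3],0]
    - [50,[-0.06,-0.04,0.6],0]
    - [50,[-0.06,-0.04,0.9],0]
    - [50,[-0.06,-0.04,1.2],0]
    - [50,[-0.06,-0.04,1.5],0]
    - [50,[-0.06,-0.04,1.8],0]
    - [50,[-0.06,-0.04,2.0],0]
    - [50,[-0.06,-0.04,2.15],0]
    - [50,[-0.06,-0.04,2.25],0]

```text
clock: 7.45
eef_pos: [0.4733, -0.0274, 0.019]
tool_rot: [0.71, 0.704, -0.0, -0.0]
ft_force: [-0.1, -0.7, -1.5]
grip_width: 0.0603
```

Run:
```python
from h import *
need(.4741,-.0265,.016)
for n,(r,q) in {"scene":(140,160)}.items():
    c=camera(n);cv2.imwrite(f"pics/p2{n}.png",cv2.resize(c["color"][r:r+100,q:q+150],None,fx=5,fy=5,interpolation=cv2.INTER_CUBIC)[:,:,::-1])
```

```text
shift [0.018 0.017 0.06 ] roll -0.079 yaw 89.52 zaxis [-8.e-04  0.e+00 -1.e+00] pos [ 0.4733 -0.0274  0.019 ] q [-0.06  0.4  -0.39  0.79 -0.    1.52] clock 7.45 F [-0.1 -0.7 -1.5] w 0.0603
```

View pics/p2scene.png

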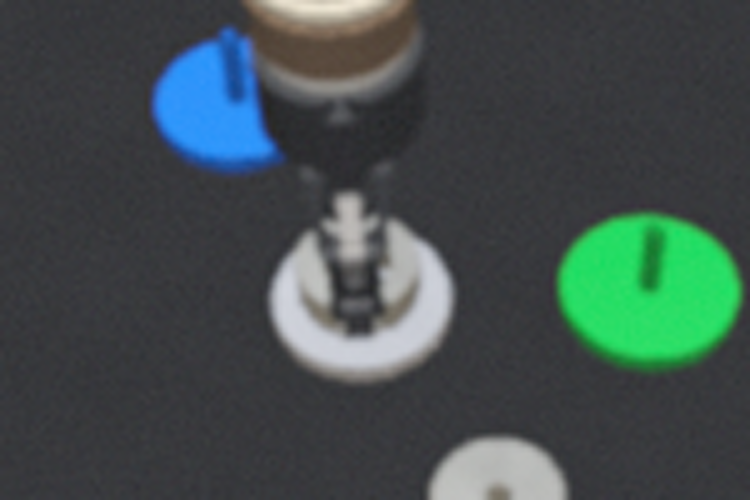

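The picture shows the wheel over the pin just above the disc, centred at crop (360,275), with no contact force. I'll lower the last bit, release, then raise.

Call:
move_arm:
  motion:
    - [50,[0,0,0.03],0]
    - [50,[0,0,0.05],0]
    - [50,[0,0,0.05],0]
    - [62,[0,0,0.05],0]
    - [66,[0,0,0.05],0]
    - [72,[0,0,0.05],0]
    - [80,[0,0,0.05],0]
    - [85,[0,0,0.05],0]
    - [85,[0,0,0.05],0]
    - [85,[0,0,0.05],0]

```text
clock: 8.5
eef_pos: [0.4736, -0.0275, 0.0173]
tool_rot: [0.71, 0.704, -0.0, 0.0]
ft_force: [0.1, -0.4, 0.5]
grip_width: 0.085
```

Call:
move_arm:
  motion:
    - [85,[0,0,-0.2],0]
    - [85,[0,0,-0.5],0]
    - [85,[0,0,-0.9],0]
    - [85,[0,0,-1.4],0]
    - [85,[0,0,-1.9],0]
    - [85,[0,0,-2.4],0]
    - [85,[-0.3,0.2,-2.7],0]
    - [85,[-0.8,0.6,-2.9],0]
    - [85,[-1.2,0.9,-2.9],0]
    - [85,[-1.6,1.3,-2.9],0]

```text
clock: 9.5
eef_pos: [0.5384, -0.1089, 0.1639]
tool_rot: [0.71, 0.704, 0.0, 0.001]
ft_force: [1.5, 0.7, 0.6]
grip_width: 0.0851
```

Run:
```python
from h import *
need(.634,-.204,.13)
for n,(r,q) in {"scene":(140,120),"top":(100,220)}.items():
    c=camera(n);cv2.imwrite(f"pics/p3{n}.png",cv2.resize(c["color"][r:r+140,q:q+180],None,fx=4,fy=4,interpolation=cv2.INTER_CUBIC)[:,:,::-1])
    print(n,proj(c,(.4741,-.0245,.036)))
```

```text
shift [-1.886  1.927  0.681] roll -0.081 yaw 89.51 zaxis [ 1.6e-03 -3.0e-04 -1.0e+00] pos [ 0.5384 -0.1089  0.1639] q [-0.2   0.37  0.01  1.21  0.    1.38] clock 9.5 F [1.5 0.7 0.6] w 0.0851
scene [231.09375843 192.91634274]
top [281.64380214 190.91737641]
```

View pics/p3scene.png

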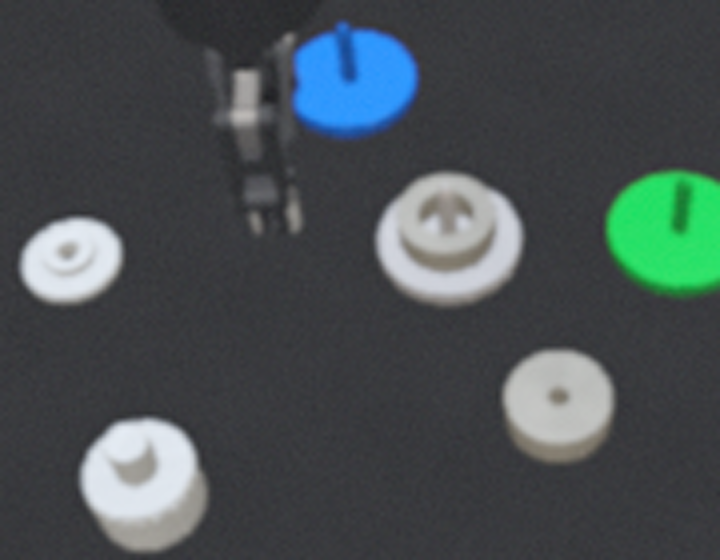

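View pics/p3top.png

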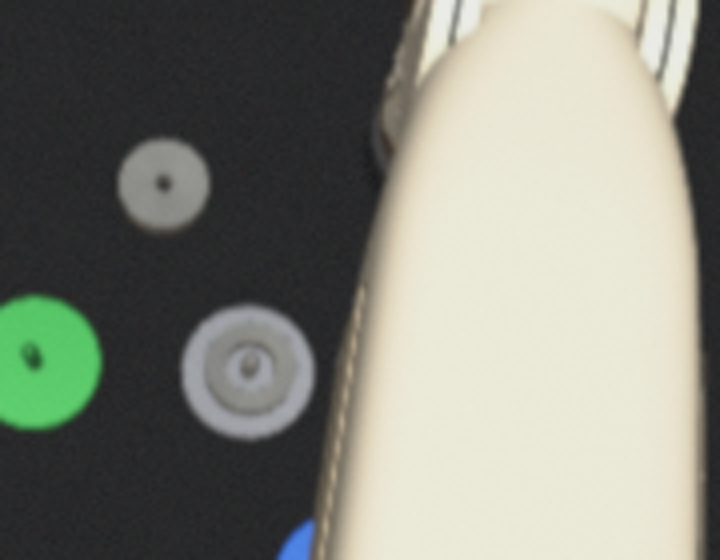

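The wheel lies flat around the pin: scene crop centre (446,213) gives pixel (231.5,193.2) against the predicted (231.1,192.9). Next is the cap, gripped by its knob.

Call:
move_arm:
  motion:
    - [85,[-0.2,0.2,0],0]
    - [85,[-0.5,0.5,0.1],0]
    - [85,[-0.8,0.8,0.2],0]
    - [85,[-1.2,1.2,0.4],0]
    - [85,[-1.5,1.5,0.5],0]
    - [70,[-1.7,1.7,0.6],0]
    - [65,[-1.85,1.88,0.68],0]
    - [65,[-1.9,1.95,0.68],0]
    - [65,[-1.9,1.95,0.68],0]
    - [65,[-1.9,1.95,0.68],0]

```text
clock: 10.6
eef_pos: [0.6342, -0.2032, 0.1288]
tool_rot: [0.71, 0.704, 0.0, -0.0]
ft_force: [0.0, -0.2, 0.0]
grip_width: 0.065
```

Run:
```python
from h import *
need(.634,-.204,.047)
```

```text
shift [-0.016 -0.004  1.637] roll -0.076 yaw 89.54 zaxis [-1.e-04  2.e-04 -1.e+00] pos [ 0.6342 -0.2032  0.1288] q [-0.31  0.63  0.33  1.27  0.    1.27] clock 10.6 F [ 0.  -0.2  0. ] w 0.065
```

Call:
move_arm:
  motion:
    - [65,[-0.02,0,0.2],0]
    - [65,[-0.02,0,0.5],0]
    - [65,[-0.02,0,0.8],0]
    - [65,[-0.02,0,1.1],0]
    - [65,[-0.02,0,1.35],0]
    - [65,[-0.02,0,1.5],0]
    - [65,[-0.02,0,1.6],0]
    - [65,[-0.02,0,1.65],0]
    - [65,[-0.02,0,1.65],0]
    - [65,[-0.02,0,1.65],0]

```text
clock: 11.6
eef_pos: [0.635, -0.205, 0.0464]
tool_rot: [0.71, 0.704, 0.0, 0.0]
ft_force: [0.5, 0.5, -0.1]
grip_width: 0.0649
```

Call:
move_arm:
  motion:
    - [50,[0,0,0],0]
    - [40,[0,0,0],0]
    - [34,[0,0,0],0]
    - [30,[0,0,0],0]
    - [26,[0,0,0],0]
    - [22,[0,0,0],0]
    - [15,[0,0,0],0]
    - [15,[0,0,0],0]
    - [15,[0,0,0],0]
    - [15,[0,0,0],0]

```text
clock: 12.6
eef_pos: [0.6347, -0.2049, 0.046]
tool_rot: [0.71, 0.704, 0.0, 0.0]
ft_force: [1.2, -0.4, 2.1]
grip_width: 0.0217
```

Run:
```python
from h import *
need(.634,-.204,.16)
c=camera("scene");r,q=200,100
cv2.imwrite(f"pics/p4.png",cv2.resize(c["color"][r:r+100,q:q+130],None,fx=5,fy=5,interpolation=cv2.INTER_CUBIC)[:,:,::-1])
```

```text
shift [ 0.017 -0.014 -2.279] roll -0.08 yaw 89.52 zaxis [ 5.e-04 -1.e-04 -1.e+00] pos [ 0.6347 -0.2049  0.046 ] q [-0.31  0.69  0.22  1.1   0.    1.27] clock 12.6 F [ 1.2 -0.4  2.1] w 0.0217
```

View pics/p4.png

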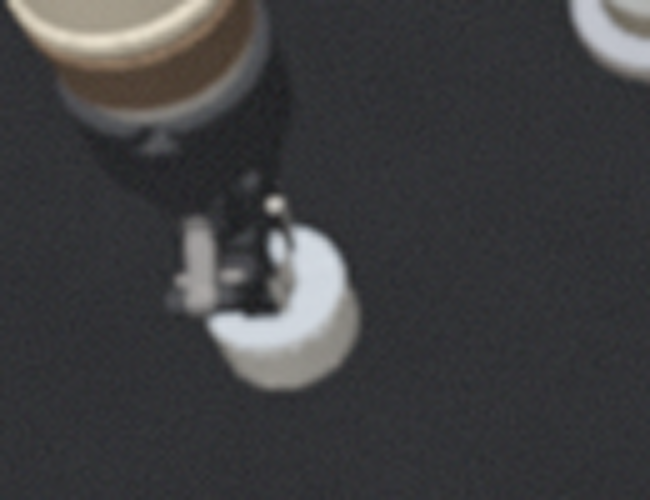

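The knob is gripped at 21.7 mm, with the cap level under the jaws in crop (280,300). Lift and carry.

Call:
move_arm:
  motion:
    - [15,[0,0,-0.2],0]
    - [15,[0,0,-0.6],0]
    - [15,[0,0,-1.1],0]
    - [15,[0,0,-1.6],0]
    - [15,[0,0,-2.1],0]
    - [15,[0.2,-0.2,-2.4],0]
    - [15,[0.5,-0.4,-2.4],0]
    - [15,[0.9,-0.8,-2.4],0]
    - [15,[1.3,-1.1,-2.4],0]
    - [15,[1.7,-1.5,-2.4],0]

```text
clock: 13.65
eef_pos: [0.5594, -0.1185, 0.1658]
tool_rot: [0.71, 0.704, -0.0, -0.0]
ft_force: [0.6, 0.2, -2.1]
grip_width: 0.022
```

```bash
python3 -c "
from h import *
need(.4741,-.0255,.166)"
```

```text
shift [ 1.845 -1.723 -0.003] roll -0.083 yaw 89.5 zaxis [-5.e-04  1.e-04 -1.e+00] pos [ 0.5594 -0.1185  0.1658] q [-0.21  0.42  0.08  1.24  0.    1.37] clock 13.65 F [ 0.6  0.2 -2.1] w 0.022
```

Call:
move_arm:
  motion:
    - [15,[0.3,-0.3,0],0]
    - [15,[0.6,-0.6,0],0]
    - [15,[0.9,-0.9,0],0]
    - [15,[1.2,-1.1,0],0]
    - [15,[1.5,-1.4,0],0]
    - [15,[1.7,-1.6,0],0]
    - [15,[1.82,-1.7,0],0]
    - [15,[1.85,-1.73,0],0]
    - [15,[1.85,-1.73,0],0]
    - [15,[1.85,-1.73,0],0]

```text
clock: 14.65
eef_pos: [0.4751, -0.0264, 0.1659]
tool_rot: [0.71, 0.704, 0.0, 0.0]
ft_force: [-0.3, 0.0, -2.3]
grip_width: 0.0221
```

Run:
```python
from h import *
need(.4741,-.0255,.083)
c=camera("scene");r,q=110,170
cv2.imwrite(f"pics/p5.png",cv2.resize(c["color"][r:r+120,q:q+130],None,fx=5,fy=5,interpolation=cv2.INTER_CUBIC)[:,:,::-1])
print(proj(c,(.4741,-.0245,.16)),proj(c,(.4741,-.0245,.12)))
```

```text
shift [ 0.018 -0.022  1.658] roll -0.085 yaw 89.49 zaxis [ 6.e-04 -3.e-04 -1.e+00] pos [ 0.4751 -0.0264  0.1659] q [-0.06  0.23 -0.18  1.16 -0.    1.52] clock 14.65 F [-0.3  0.  -2.3] w 0.0221
[228.26272463 158.72708424] [229.24840731 170.63077818]
```

View pics/p5.png

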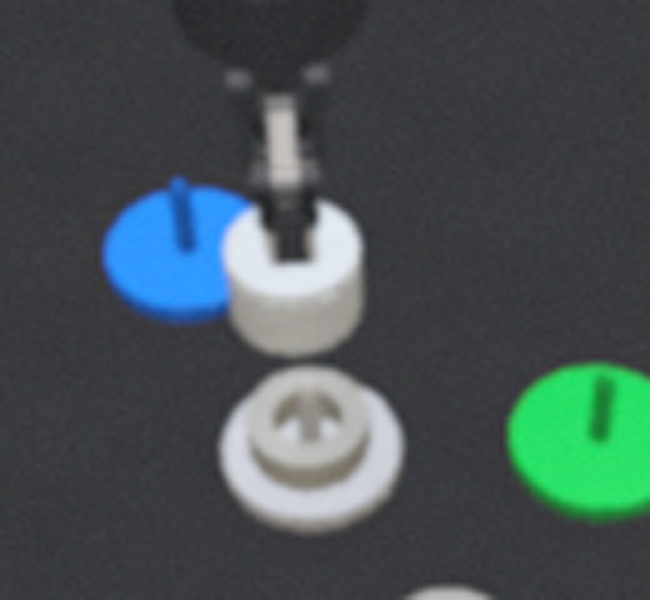

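The cap hangs level. Its top face centre is at (228.6,159.4) against the wanted (228.3,158.7), so it is aligned. Lowering.

Call:
move_arm:
  motion:
    - [15,[0.02,-0.02,0.1],0]
    - [15,[0.02,-0.02,0.3],0]
    - [15,[0.02,-0.02,0.5],0]
    - [15,[0.02,-0.02,0.75],0]
    - [15,[0.02,-0.02,1.0],0]
    - [15,[0.02,-0.02,1.2],0]
    - [15,[0.02,-0.02,1.4],0]
    - [15,[0.02,-0.02,1.5],0]
    - [15,[0.02,-0.02,1.58],0]
    - [15,[0.02,-0.02,1.6],0]

```text
clock: 15.7
eef_pos: [0.4735, -0.025, 0.0855]
tool_rot: [0.71, 0.704, -0.0, -0.0]
ft_force: [0.2, -0.2, -1.3]
grip_width: 0.0221
```

Run:
```python
from h import *
need(.4741,-.0255,.082)
c=camera("scene");r,q=130,170
cv2.imwrite(f"pics/p6.png",cv2.resize(c["color"][r:r+100,q:q+130],None,fx=5,fy=5,interpolation=cv2.INTER_CUBIC)[:,:,::-1])
```

```text
shift [-0.011  0.013  0.07 ] roll -0.081 yaw 89.52 zaxis [-4.e-04  0.e+00 -1.e+00] pos [ 0.4735 -0.025   0.0855] q [-0.05  0.31 -0.31  0.95  0.    1.53] clock 15.7 F [ 0.2 -0.2 -1.3] w 0.0221
```

View pics/p6.png

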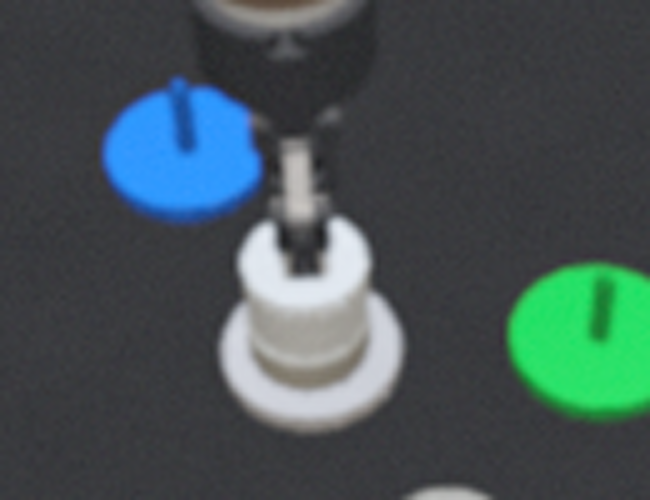

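The cap is over the pin, about 3 mm above the wheel (crop (305,300)). I'll finish lowering, release and withdraw.

Call:
move_arm:
  motion:
    - [15,[0,0,0.03],0]
    - [15,[0,0,0.06],0]
    - [15,[0,0,0.06],0]
    - [15,[0,0,0.06],0]
    - [24,[0,0,0.06],0]
    - [28,[0,0,0.06],0]
    - [34,[0,0,0.06],0]
    - [42,[0,0,0.06],0]
    - [50,[0,0,0.06],0]
    - [55,[0,0,0.06],0]

```text
clock: 16.75
eef_pos: [0.4736, -0.025, 0.0829]
tool_rot: [0.71, 0.704, 0.0, 0.0]
ft_force: [-0.2, 0.0, -0.7]
grip_width: 0.0546
```

Call:
move_arm:
  motion:
    - [60,[0,0,-0.1],0]
    - [60,[0,0,-0.4],0]
    - [60,[0,0,-0.8],0]
    - [60,[0,0,-1.2],0]
    - [60,[0,0,-1.6],0]
    - [60,[-0.4,0,-1.9],0]
    - [60,[-1.0,0,-2.0],0]
    - [60,[-1.8,0,-2.0],0]
    - [60,[-2.5,0,-2.0],0]
    - [60,[-2.8,0,-2.0],0]

```text
clock: 17.75
eef_pos: [0.4724, -0.1675, 0.1833]
tool_rot: [0.711, 0.703, -0.0, 0.001]
ft_force: [-0.0, 1.0, -0.1]
grip_width: 0.06
```

Run:
```python
from h import *
need(.4741,-.0255,.082)
for n,(r,q) in {"scene":(130,160),"top":(130,220)}.items():
    c=camera(n);cv2.imwrite(f"pics/p7{n}.png",cv2.resize(c["color"][r:r+110,q:q+140],None,fx=5,fy=5,interpolation=cv2.INTER_CUBIC)[:,:,::-1])
    for z in (.076,.106): print(n,z,(proj(c,(.4741,-.0245,z))-(q,r))*5+2)
```

```text
shift [2.842e+00 1.000e-03 2.024e+00] roll -0.107 yaw 89.36 zaxis [ 9.e-04 -9.e-04 -1.e+00] pos [ 0.4724 -0.1675  0.1833] q [-0.34  0.27 -0.09  1.22 -0.    1.24] clock 17.75 F [-0.   1.  -0.1] w 0.06
scene 0.076 [353.25038714 265.63773017]
scene 0.106 [349.88016197 224.93687385]
top 0.076 [314.01273589 294.19777245]
top 0.106 [317.03920382 284.31428297]
```

View pics/p7scene.png

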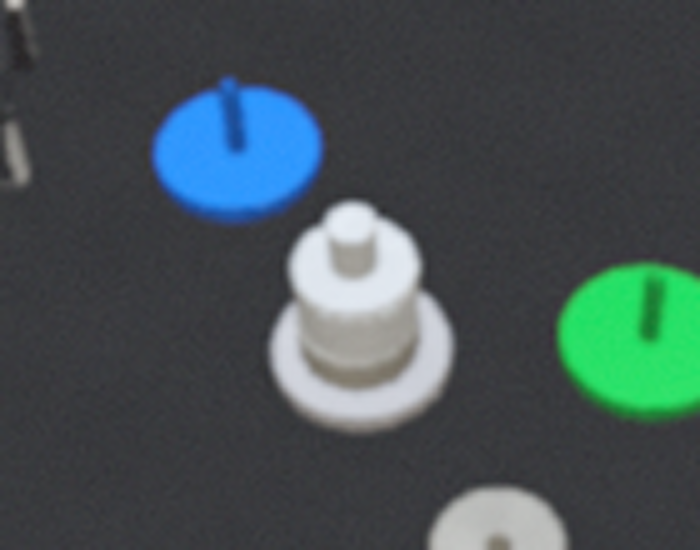

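View pics/p7top.png

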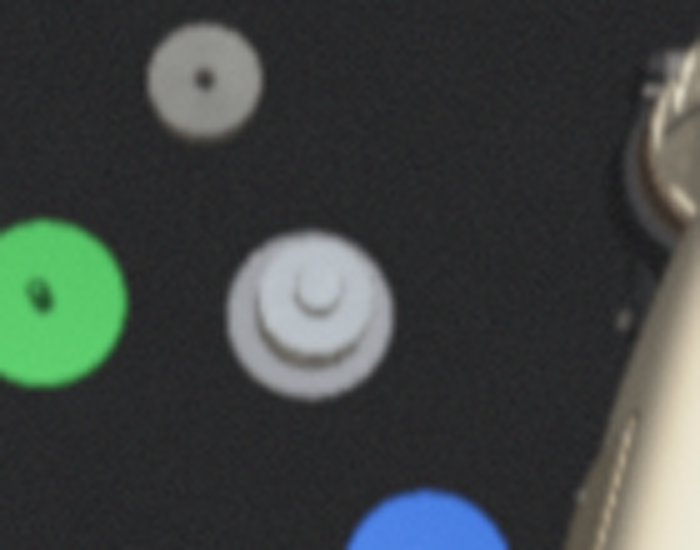

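The cap sits level on the wheel. Its body top is at scene crop (354,265) against a predicted (353,266), its knob top at (351,222) against (350,225), and in the top view the body is at (315,294) against (314,294). The gripper is clear. Handing in after one settling call.

Call:
move_arm:
  motion:
    - [60,[0,0,0],0]
    - [60,[0,0,0],0]
    - [60,[0,0,0],0]
    - [60,[0,0,0],0]
    - [60,[0,0,0],0]
    - [60,[0,0,0],0]
    - [60,[0,0,0],0]
    - [60,[0,0,0],0]
    - [60,[0,0,0],0]
    - [60,[0,0,0],0]

```text
clock: 18.85
eef_pos: [0.4723, -0.165, 0.1828]
tool_rot: [0.71, 0.704, -0.0, -0.0]
ft_force: [0.2, 0.0, 0.3]
grip_width: 0.0602
```

```bash
python3 -c "
from h import *
print(job_done())"
```

```text
the job is handed in; nothing more can be done
None
```

I threaded the wide-bored wheel over the silver post, and a picture taken before I fetched the cap showed it lying flat on the base. I then set the cap over the pin by its knob, released it, moved the arm clear and handed in at about 18.9 s; no verdict is given.

- **Last checks:** in both camera views the wheel and cap are within about 3 mm of the post's axis and level. The cap is at the height expected for resting on the wheel.
- **Forces and contact:** the highest force reading I saw was about 6 N, while closing on the wheel. At hand-in the gripper was about 14 cm to the side of the stack.
- **Disagreements:** none of the checks failed. The two cameras differed by up to about 2 mm on positions, and the gripper read about 2 mm under the true diameters of the wheel and knob.

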